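Set and lock the length stop of a cutting jig to a sample piece

ROBOT

A 6-joint arm with a two-finger parallel gripper is mounted at the origin on the work surface; the furniture and walls round the work are solid. World frame = base frame: x ahead of the robot, y to its left, z up, the work surface at z = 0. Lengths are in m, angles in degrees, forces in N, time in s.
With the tool pointing down it reaches from about 0.35 to 0.875 m from the base axis. Payload 4.2 kg.
Tool frame: the origin (TCP) lies on the centre line of the jaws, within the pads' length; the fingertips stand r.tip_extent ahead of it and the grasp point (between the pads) lies 11 mm behind it (r.tip_extent is the distance from the TCP to the fingertips, in m); z points along the fingers, y is the line along which they close (so a half turn about z gives the same grasp; the last joint's range is limited). The gripper opens to 87 mm and grips with 3 to 60 N. Pads are 19 mm wide; open, the fingers measure 117 mm over their backs; the gripper's body (75 mm by 190 mm) begins 51 mm behind the grasp point.
Start: joints at [-55.772, 22.042, 0.453, 0, -68.411, -14.817], TCP at [0.208, -0.589, 0.231] pointing down, gripper open.
Joint ranges: [-179.83, 179.83], [-69.29, 118.12], [-61.27, 80.66], [-181.25, 117.63], [-171.15, -9.14], [-177.46, 177.46]. Speed limits (degrees/s): [159.86, 159.86, 180, 180, 180, 180].

INTERFACE

Orientations are given as a 3x3 rotation matrix whose columns are the frame's x, y, z axes.
In Python, from station import r gives the robot as it stands.
- The arm moves only by the shell command python3 -m jog 'ROWS'. ROWS is text: rows parted by semicolons, each of 5 numbers parted by spaces: the opening, from 0 (shut) to 1 (fully open), then the shift along the world's x, y, z in mm, then the turn about the world's z in degrees. In form: hand dx dy dz roll; .... A call has 1 to 5 rows; each row shifts and turns the commanded pose from where the row before left it; what a row does not reach is not made up. A row lasts 1/8 s, in which the tool goes at most 62.5 mm and 10.7 degrees, less where a joint would pass 70% of its speed; a pose out of reach is approached as far as the arm can. A call is refused whole if a number of a shift passes 62.5 or a number of a turn 10.7, either way. A call with a gripper value outside its range is refused whole. The fingers move at their own pace and stop on an object; the grip force is fixed at half the most. Time passes only in rows, so rows that do not move let the fingers close. It gives the time, the measured TCP pose, the force, the opening and the grip force at its end, in the units of the state.
- r.sense(): the state, without advancing time (a new reading comes with each control period).
- r.capture(name): name is "side" or "top"; returns a dict with "pixels" (400x640x3 uint8, red, green, blue), "fovy" (degrees; the focal length in pixels is half the picture's height over the tangent of half this angle, whatever the lens; pixels are square), "cx", "cy" (the principal point, pixels), "origin" and "orientation" of the camera in the world. Camera axes: x right, y down, z forward; pixel columns grow to the right and rows downward; lengths in m; the calibration is good to about 2 mm. A picture is of the moment at which its call begins. There is no depth.
- r.finish_job(): hands the job in; it is judged then, once.
The state is a dict: "time_s": time; "joints": joint angles; "joint_velocities": joint speeds; "effort": joint torques, N m; "tcp_pos": TCP position; "ee_rot": TCP orientation; "wrist_force": force on the tool from outside, world axes, zero at the start; "moment": the same for the moment, N m; "gripper_width": opening from 0.0 (shut) to 1.0 (fully open); "gripper_force": force on a finger pad.
Only numpy, scipy, OpenCV 4.12 (cv2) and the standard library are available. Lean on these libraries where they do the work, as an engineer would, in place of code of your own. Each camera call takes 0.05 s, during which the arm holds its last target. There are 200 camera calls.

TASK

Set the jig's sliding stop to the length of the pine piece: the piece flat on the jig, snug along the fence and with its end against the fixed end block, the stop sitting square on the fence and snug against the piece's other end. Then lock the stop there by turning its knob clockwise until it is really firm, and let go; leave the tape measure, pliers and small plane where they lie.

Things in the scene. Friction and masses are not known exactly. Their poses are not given: they have to be found in the camera images.
- length_jig: Fixed jig on the bench: plywood board 172 (x = -75 to +97 mm) x 360 (y) x 15 mm; origin on the bench. A wooden fence 40 mm thick with an aluminium top runs the whole length: front face at x = +25 mm, top at z = 50 mm. The free bed in front of it (x = -75 to +25 mm) has its top at z = 15 mm. Fixed end block at the -y end.
- end_block_face (a point): Middle of the fixed end block's face that the piece meets (jig x = -5, y = -150, z = 30 mm); axes as the jig's. The wooden block is 60 mm wide (jig x = -35 to +25 mm), 18 mm thick (behind the face, in -y), its top 45 mm above the bench.
- pine_piece: Loose plain pine block 40 (x) x 100 (y) x 22 mm, lying askew on the bed between the end block and the sliding stop; origin at the centre of its underside, y along its length. Fully home its long side touches the fence and its end the end block.
- sliding_stop: Steel sliding stop, 0.7 kg: a loose saddle that rides on the fence, slack at the start; slides along jig y with 4 to 10 N. Origin: fence's centre line, plane of the stop face, bench level; axes as the jig's. Top plate x = -32 to +52, y = 0 to 84 mm, top at z = 62 mm; cheeks before and behind the fence with 0.4 mm play each.
- stop_face (a point): Middle of the stop face that meets the piece (jig x = +5 mm, 30 mm above the bench); axes as the stop's. It is the face towards the end block of a 14 mm thick plate that hangs before the fence (jig x = -9 to +25 mm, 18 to 62 mm above the bench). The knob's axis is 72 mm in +x and 42 mm in +y from it.
- knob_grip (a point): On the upright axis of the stop's black clamp knob, 95 mm above the bench, where to grip it. The knob is an upright block, 28 mm square with rounded edges and four flats (across this point's x and y), 76 to 108 mm above the bench, on a 24 mm collar. The direction of its flats does not tell when the clamp bites.
- knob_top (a point): Centre of the knob's top, 108 mm above the bench. Clockwise from above tightens: slack it turns with 0.03 N m; the clamp bites somewhere 0.3 to 2.0 rad from the start, and about 0.4 rad later it is really firm (0.6 N m or more at the knob); end stop 2.2 to 2.8 rad from the start. More than one grasp may be needed.
- cam: Eccentric steel disc, 24 mm across and 16 mm high, on the knob's spindle under the stop's top plate, behind the fence and hardly seen. Turning the knob clockwise presses it on the fence's back and so pinches the fence: firmly locked, with over 15 N. Origin on the knob's axis at bench level.
- tape: Black tape measure lying on the bench, 70 x 80 x 51 mm, a bystander; origin at the centre of its underside.
- pliers: Pliers lying on the bench, 56 x 118 x 12 mm, a bystander; origin at the centre of the underside.
- little_plane: Small black block plane, 29 x 98 x 28 mm, a bystander; origin at the centre of its underside.
Mind the look-alikes: they are no part of the job. What is shaped like the pine_piece but green or yellow is not meant.

How it is judged:
By the outcome, as a careful person would: the job done as asked, in the order asked, and still so for the second after the job is handed in, with the robot touching nothing.
It also fails if it takes over 67 s, if anything falls off the work surface, if the arm or the gripper's body presses on something with over 40 N, if the wrist force passes 120 N, or if a joint passes its speed limit or range.

## Working session

There is one attempt and no reset: what is moved stays moved. The work goes in short steps, Python scripts to look and compute and a shell command to move; the robot and the scene stay as the last step left them, time stands still between calls to the robot, and variables do not carry over. Pictures are saved under pics/ and viewed, at most 10 in all, crops included, and the job is handed in when it is done.

```bash
ls; mkdir -p pics; python3 - <<'E'
from station import r
import cv2
s=r.sense();print(s, r.tip_extent)
for n in("side","top"):
    c=r.capture(n);cv2.imwrite(f"pics/{n}0.png",c["pixels"][:,:,::-1]);print(n,c["fovy"],c["cx"],c["cy"],c["origin"],c["orientation"])
E
```

```text
pics
{'time_s': 0.0, 'joints': array([-5.57730985e+01,  2.20891093e+01,  3.78264836e-01, -3.03529032e-02,
       -6.84104996e+01, -1.48181497e+01]), 'joint_velocities': array([ 0.06210931, -0.06976183, -0.04625811, -0.00702821, -0.05558315,
        0.06182798]), 'effort': array([-2.17899183e-04, -3.90659881e+01,  1.87408358e+01,  4.21979517e+00,
        1.11531367e-02, -1.92418211e-04]), 'tcp_pos': array([ 0.20752937, -0.58890378,  0.22946311]), 'ee_rot': array([[-9.43236815e-01, -3.32120003e-01, -7.83921570e-04],
       [-3.32120922e-01,  9.43234637e-01,  2.02810521e-03],
       [ 6.58476683e-05,  2.17334025e-03, -9.99997636e-01]]), 'wrist_force': array([-0.26187446, -0.48854168,  0.64343626]), 'moment': array([ 0.05566497, -0.00484287, -0.01626325]), 'gripper_force': 0.0, 'gripper_width': 0.9968470769350449} 0.008
side 49.78899437599946 323.54537219236596 202.0021085940037 [-0.08862596 -1.23243346  0.66721743] [[ 0.9297514  -0.12028243  0.34798632]
 [-0.36756752 -0.35806995  0.85830066]
 [ 0.02136495 -0.92591471 -0.37712795]]
top 43.23762725959943 320.02186571301235 196.7190568940561 [0.18708417 0.07325712 1.47427905] [[-0.01204834 -0.98410809  0.17716123]
 [-0.99986089  0.00981315 -0.0134875 ]
 [ 0.01153465 -0.17729908 -0.98408942]]
```

View pics/side0.png

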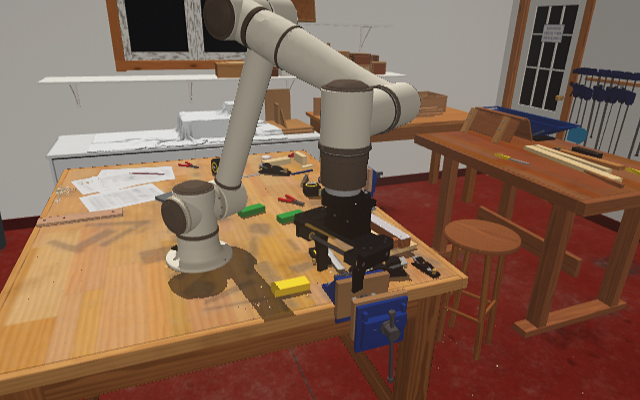

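View pics/top0.png

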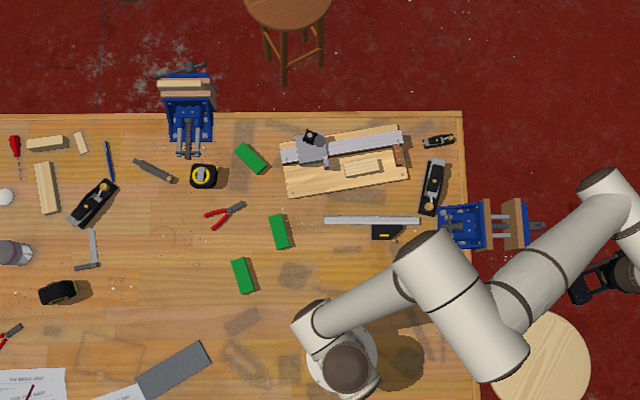

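The side view: the arm hides the jig. In the top view the jig is at about (345,160), with the stop and its knob near (312,145) and the pine piece at (362,167). The end block is at (400,150). Look-alikes:
- green blocks at (250,158), (279,231) and (243,275)
- a yellow block at (293,286) in the side view
- bare wood scraps at (47,143), (80,142) and (46,187), off the jig

I choose the pine on the jig bed. I'll check it in a crop and move the arm aside so the side camera can see it.

```bash
python3 - <<'E'
import cv2
a=cv2.imread("pics/top0.png")[115:215,270:420];cv2.imwrite("pics/crop0.png",cv2.resize(a,None,fx=5,fy=5,interpolation=cv2.INTER_CUBIC))
E
python3 -m jog '1 30 0 30 0;1 30 60 30 0;1 30 60 10 0;1 30 60 0 0;1 30 60 0 0'
python3 -m jog '1 30 60 0 0;1 30 60 0 0;1 20 60 0 0;1 10 60 0 0;1 0 60 0 0'
python3 -m jog '1 0 60 0 0;1 0 60 0 0;1 0 60 0 0;1 0 60 0 0;1 0 60 0 0'
```

```text
time_s: 0.72
tcp_pos: [0.3472, -0.3694, 0.2951]
ee_rot: [[-0.943, -0.332, -0.0], [-0.332, 0.943, 0.0], [-0.0, 0.0, -1.0]]
wrist_force: [0.4, -0.2, 0.5]
gripper_width: 1.001
gripper_force: 0.0
time_s: 1.35
tcp_pos: [0.4325, -0.0782, 0.2949]
ee_rot: [[-0.943, -0.332, -0.001], [-0.332, 0.943, -0.0], [0.001, 0.0, -1.0]]
wrist_force: [0.5, -0.0, -0.3]
gripper_width: 0.997
gripper_force: 0.0
time_s: 1.98
tcp_pos: [0.4318, 0.2217, 0.2952]
ee_rot: [[-0.943, -0.333, -0.0], [-0.333, 0.943, -0.0], [0.0, -0.0, -1.0]]
wrist_force: [1.8, 0.4, 0.2]
gripper_width: 1.002
gripper_force: 0.0
```

View pics/crop0.png

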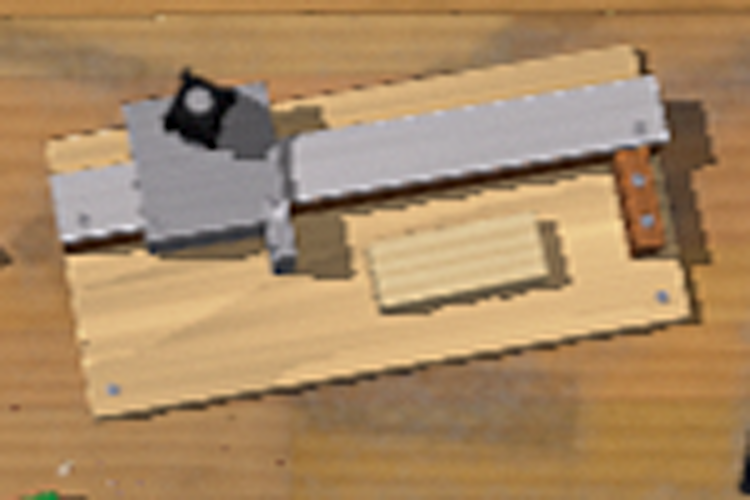

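The crop shows the pine piece (crop corners about (370,240), (535,212), (548,282), (380,310)) askew on the bed. The fence runs from (50,175) to (668,110). The end block is at (635,200), the stop at (205,160), and the knob at (205,105). Next, the side view with the arm clear.

```bash
cat > h.py <<'E'
import numpy as np,cv2
from station import r
C={}
def cam(n):
    C[n]=r.capture(n);return C[n]
def ray(c,u,v):
    f=200/np.tan(np.radians(c["fovy"])/2)
    d=np.array(c["orientation"])@[(u-c["cx"])/f,(v-c["cy"])/f,1];return np.array(c["origin"]),d
def onz(c,u,v,z):
    o,d=ray(c,u,v);return o+d*(z-o[2])/d[2]
def proj(c,p):
    f=200/np.tan(np.radians(c["fovy"])/2)
    q=np.array(c["orientation"]).T@(np.array(p)-c["origin"]);return np.array([c["cx"]+f*q[0]/q[2],c["cy"]+f*q[1]/q[2]])
def tri(a,ua,b,ub):
    o1,d1=ray(a,*ua);o2,d2=ray(b,*ub)
    t=np.linalg.lstsq(np.c_[d1,-d2],o2-o1,rcond=None)[0]
    return (o1+d1*t[0]+o2+d2*t[1])/2,np.linalg.norm(o1+d1*t[0]-o2-d2*t[1])
E
python3 - <<'E'
from h import *
t=cam("top");s=cam("side")
cv2.imwrite("pics/top1.png",t["pixels"][:,:,::-1]);cv2.imwrite("pics/side1.png",s["pixels"][:,:,::-1])
P=lambda x,y:(270+(x-2)/5,115+(y-2)/5)
for n,(x,y),z in[("boardBL",(95,415),.015),("boardBR",(697,320),.015),("boardTL",(47,145),.015),("boardTR",(637,45),.015),
 ("fenceFL",(65,240),.05),("fenceFR",(667,140),.05),("fenceBL",(50,175),.05),("fenceBR",(655,77),.05),
 ("p1",(370,240),.037),("p2",(535,212),.037),("p3",(548,278),.037),("p4",(381,306),.037),
 ("knob",(200,99),.108),("stopBL",(123,102),.062),("stopBR",(268,83),.062),("stopFL",(150,240),.062),("eb1",(613,150),.045),("eb2",(634,253),.045)]:
    p=onz(t,*P(x,y),z);print(n,(p*1000).round(1),proj(s,p).round(0))
a=s["pixels"][:,:,::-1]
E
```

```text
boardBL [448.1 145.5  15. ] [318. 214.]
boardBR [ 501.7 -211.1   15. ] [375. 256.]
boardTL [612.5 174.1  15. ] [354. 206.]
boardTR [ 672.  -182.1   15. ] [417. 244.]
fenceFL [545.1 161.1  50. ] [340. 201.]
fenceFR [ 602.2 -191.3   50. ] [401. 238.]
fenceBL [584.2 169.9  50. ] [349. 199.]
fenceBR [ 640.7 -185.9   50. ] [411. 236.]
p1 [546.8 -16.8  37. ] [361. 223.]
p2 [ 562.8 -114.2   37. ] [378. 234.]
p3 [ 522.9 -120.5   37. ] [368. 236.]
p4 [507.1 -22.4  37. ] [351. 225.]
knob [611.5  81.7 108. ] [366. 192.]
stopBL [624.3 126.7  62. ] [363. 199.]
stopBR [635.1  42.3  62. ] [376. 207.]
stopFL [541.7 111.5  62. ] [345. 203.]
eb1 [ 597.8 -160.2   45. ] [395. 236.]
eb2 [ 535.6 -170.2   45. ] [379. 240.]
```

```bash
python3 - <<'E'
import cv2
a=cv2.imread("pics/side1.png")[190:290,300:440];cv2.imwrite("pics/crop1.png",cv2.resize(a,None,fx=5.5,fy=5.5,interpolation=cv2.INTER_CUBIC))
E
```

```text
(no output)
```

View pics/crop1.png

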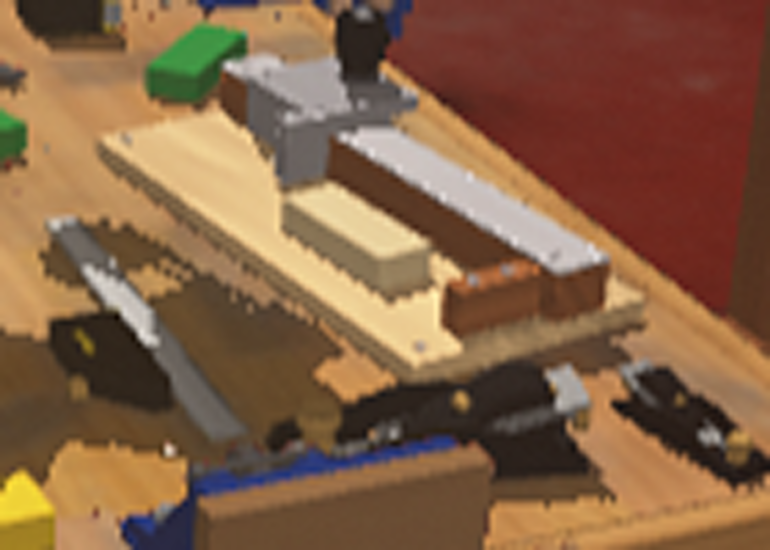

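Side crop: the piece lies on the bed between the stop (290,130) and the end block (490,295). The knob top is at (362,12) and the piece's top corners are at (285,205), (430,240) and (380,262). All agree with the projected points. Now I'll triangulate and fit the jig frame.

```bash
cat >> h.py <<'E'
def rigid(J,W):
    J=np.array(J,float);W=np.array(W,float);a=J-J.mean(0);b=W-W.mean(0)
    th=np.arctan2((a[:,0]*b[:,1]-a[:,1]*b[:,0]).sum(),(a*b).sum())
    R=np.array([[np.cos(th),-np.sin(th)],[np.sin(th),np.cos(th)]]);t=W.mean(0)-R@J.mean(0)
    return th,R,t,W-(J@R.T+t)
E
python3 - <<'E'
from h import *
t=cam("top");s=cam("side")
T=lambda x,y:(270+(x-2)/5,115+(y-2)/5)
S=lambda x,y:(300+(x-2.25)/5.5,190+(y-2.25)/5.5)
for n,a,b in[("knob",(200,99),(362,10)),("p1",(370,240),(335,183)),("p2",(535,212),(431,240)),("p3",(548,278),(380,262)),("p4",(381,306),(285,203)),("fFR",(667,140),(557,272)),("fBR",(655,77),(607,262)),("eb2",(634,253),(447,290)),("boardBR",(697,320),(415,367)),("BL",(95,415),(100,143))]:
    p,e=tri(t,T(*a),s,S(*b));print(n,(p*1000).round(1),round(e*1000,1))
J=[(-75,180),(-75,-180),(97,180),(97,-180),(25,180),(25,-180),(65,180),(65,-180),(25,-150),(-35,-150)]
W=[(448.1,145.5),(501.7,-211.1),(612.5,174.1),(672,-182.1),(545.1,161.1),(602.2,-191.3),(584.2,169.9),(640.7,-185.9),(597.8,-160.2),(535.6,-170.2)]
th,R,o,e=rigid(J,W);print(np.degrees(th),o,e.round(1).tolist())
inv=lambda p:(R.T@(np.array(p)-o)).round(1)
for n,p in dict(p1=(546.8,-16.8),p2=(562.8,-114.2),p3=(522.9,-120.5),p4=(507.1,-22.4),knob=(611.5,81.7),sBL=(624.3,126.7),sBR=(635.1,42.3),sFL=(541.7,111.5)).items():print(n,inv(p))
E
```

```text
knob [609.9  82.  110.4] 1.7
p1 [546.1 -16.5  36.2] 1.8
p2 [ 561.9 -113.8   38.8] 1.0
p3 [ 523.7 -121.    33.7] 0.0
p4 [508.1 -22.7  30.7] 0.9
fFR [ 601.9 -191.3   48.2] 1.7
fBR [ 640.2 -185.8   45.9] 3.6
eb2 [ 538.9 -172.1   37.3] 3.0
boardBR [ 501.3 -211.    14.9] 0.9
BL [448.6 145.9   9.4] 1.0
9.134097212454455 [548.09899274 -18.79757175] [[2.6, -1.5], [-0.9, -2.7], [-2.8, -0.2], [-0.4, -1.0], [0.9, -1.8], [0.8, 1.2], [0.5, 0.7], [-0.1, 0.3], [1.2, 2.7], [-1.8, 2.3]]
p1 [-1.   2.2]
p2 [ -0.6 -96.5]
p3 [-41.  -96.4]
p4 [-41.1   3. ]
knob [78.6 89.2]
sBL [ 98.3 131.6]
sBR [95.6 46.5]
sFL [ 14.4 129.7]
```

```bash
cat >> h.py <<'E'
TH=np.radians(9.13);RJ=np.array([[np.cos(TH),-np.sin(TH)],[np.sin(TH),np.cos(TH)]]);OJ=np.array([548.1,-18.8])
def go(jx,jy,z,yaw):
    s=r.sense();p=s["tcp_pos"]*1000;R=s["ee_rot"];y=np.degrees(np.arctan2(-R[0,1],R[1,1]))
    d=RJ@[jx,jy]+OJ-p[:2];print("d",d.round(1),"dz",round(z-p[2],1),"dyaw",round(yaw-y,1),"jig now",(RJ.T@(p[:2]-OJ)).round(1),"z",p[2].round(1),"J",s["joints"].round(0)[[0,5]],"F",(RJ.T@s["wrist_force"][:2]).round(1),s["wrist_force"][2].round(1),"Mz",s["moment"][2].round(2),"w",s["gripper_width"].round(2),"t",s["time_s"])
E
python3 -c "
from h import *
go(-66,-47,90,9.1)"
```

```text
Traceback (most recent call last):
  File "h.py", line 26, in go
    d=RJ@[jx,jy]+OJ-p[:2];print("d",d.round(1),"dz",round(z-p[2],1),"dyaw",round(yaw-y,1),"jig now",(RJ.T@(p[:2]-OJ)).round(1),"z",p[2].round(1),"J",s["joints"].round(0)[[0,5]],"F",(RJ.T@s["wrist_force"][:2]).round(1),s["wrist_force"][2].round(1),"Mz",s["moment"][2].round(2),"w",s["gripper_width"].round(2),"t",s["time_s"])
                                                                                                                                                                                                                                                                                        ^^^^^^^^^^^^^^^^^^^^^^^^
AttributeError: 'float' object has no attribute 'round'
```

```bash
sed -i 's/s\["gripper_width"\].round(2)/round(s["gripper_width"],2)/' h.py
python3 -c "
from h import *
go(-66,-47,90,9.1)"
```

```text
d [  58.5 -296.2] dz -204.5 dyaw -10.4 jig now [-76.7 254.7] z 294.5 J [  46. -117.] F [-0.1 -0.8] 0.5 Mz -0.04 w 1.0 t 2.175
```

```bash
python3 -m jog '0.35 12 -60 -20 -10.4;0.35 12 -60 -20 0;0.35 12 -60 -20 0;0.35 12 -60 -20 0;0.35 10.5 -56 -24 0' >/dev/null
python3 -m jog '0.35 0 0 -50 0;0.35 0 0 -30 0;0.35 0 0 0 0'; python3 -c "
from h import *
go(-66,-47,30,9.1)"
```

```text
time_s: 3.18
tcp_pos: [0.4871, -0.071, 0.1118]
ee_rot: [[-0.988, -0.154, -0.006], [-0.154, 0.988, -0.001], [0.006, -0.0, -1.0]]
wrist_force: [-0.3, -0.3, -0.1]
gripper_width: 0.352
gripper_force: 0.0
d [ 3.3 -4.7] dz -81.8 dyaw 0.2 jig now [-68.5 -41.8] z 111.8 J [ 11. -92.] F [-0.3 -0.3] -0.1 Mz -0.01 w 0.35 t 3.175
```

```bash
python3 -m jog '0.35 1 -5 -40 0;0.35 0 0 -30 0;0.35 0 0 -10 0;0.35 0 0 0 0;0.35 0 0 0 0'; python3 -c "
from h import *
go(-24,-47,30,9.1)"
```

```text
time_s: 3.8
tcp_pos: [0.4918, -0.0741, 0.0352]
ee_rot: [[-0.988, -0.157, 0.003], [-0.157, 0.988, 0.0], [-0.003, -0.0, -1.0]]
wrist_force: [-0.3, -0.2, 0.2]
gripper_width: 0.351
gripper_force: 0.0
d [40.   5.1] dz -5.2 dyaw 0.1 jig now [-64.3 -45.7] z 35.2 J [ 10. -91.] F [-0.3 -0.2] 0.2 Mz -0.0 w 0.35 t 3.8
```

```bash
python3 -m jog '0.35 5 0.8 -4 0;0.35 5 0.8 0 0;0.35 5 0.8 0 0;0.35 5 0.8 0 0;0.35 5 0.8 0 0' ; python3 -m jog '0.35 3 0.5 0 0;0.35 3 0.5 0 0;0.35 3 0.5 0 0;0.35 2 0.3 0 0;0.35 0 0 0 0'; python3 -c "
from h import *
go(-24,-47,30,9.1)
cv2.imwrite('pics/t2.png',cam('top')['pixels'][:,:,::-1])"
```

```text
time_s: 4.42
tcp_pos: [0.5158, -0.0702, 0.0296]
ee_rot: [[-0.988, -0.157, -0.0], [-0.157, 0.988, -0.0], [0.0, -0.0, -1.0]]
wrist_force: [-1.0, 0.5, 1.7]
gripper_width: 0.351
gripper_force: 0.4
time_s: 5.05
tcp_pos: [0.5268, -0.0684, 0.0296]
ee_rot: [[-0.988, -0.157, 0.0], [-0.157, 0.988, 0.0], [-0.0, -0.0, -1.0]]
wrist_force: [-0.4, 0.1, -0.2]
gripper_width: 0.349
gripper_force: 0.0
d [ 5.  -0.6] dz 0.4 dyaw 0.1 jig now [-28.9 -45.6] z 29.6 J [ 10. -91.] F [-0.4  0.2] -0.2 Mz -0.0 w 0.35 t 5.05
```

Now small steps until the fence pushes back.

```bash
for i in 1; do python3 -m jog '0.35 1.5 0.2 0 0;0.35 1 0.2 0 0;0.35 0 0 0 0' | grep -E 'pos|wrist_f'; python3 -m jog '0.35 1 0.2 0 0;0.35 0 0 0 0' | grep -E 'pos|wrist_f'; python3 -m jog '0.35 1 0.2 0 0;0.35 0 0 0 0' | grep -E 'pos|wrist_f';  python3 -c "
from h import *
go(-24,-47,30,9.1)"; done
```

```text
tcp_pos: [0.5292, -0.068, 0.0296]
wrist_force: [-0.1, -0.3, 0.3]
tcp_pos: [0.5301, -0.0678, 0.0296]
wrist_force: [0.2, -1.1, 0.6]
tcp_pos: [0.5305, -0.0678, 0.0295]
wrist_force: [-2.4, -1.7, 0.6]
d [ 1.3 -1.2] dz 0.5 dyaw 0.1 jig now [-25.1 -45.6] z 29.5 J [ 10. -91.] F [-2.7 -1.3] 0.6 Mz 0.03 w 0.35 t 5.975
```

```bash
python3 -m jog '0.35 1 0.2 0 0;0.35 0 0 0 0' | grep -E 'pos|wrist_f'; python3 -m jog '0.35 0.7 0.1 0 0;0.35 0 0 0 0' | grep -E 'pos|wrist_f';  python3 -c "
from h import *
go(-24,-47,30,9.1)"
```

```text
tcp_pos: [0.5306, -0.0678, 0.0295]
wrist_force: [-6.0, -0.9, 3.1]
tcp_pos: [0.5307, -0.0678, 0.0294]
wrist_force: [-6.0, -1.6, 4.9]
d [ 1.2 -1.2] dz 0.6 dyaw 0.1 jig now [-25.  -45.6] z 29.4 J [ 10. -91.] F [-6.1 -0.6] 4.9 Mz 0.05 w 0.35 t 6.475
```

The piece is home against the fence, in hard contact. Next I'll push it along to the end block with the fingers closed.

```bash
python3 -m jog '0.35 -15 -2.4 0 0;0 0 0 50 0;0 0 0 0 0;0 20 38 0 0;0 10 38 0 0' | grep -E 'pos|wrist_f';  python3 -c "
from h import *
go(5,24,30,9.1)"
```

```text
tcp_pos: [0.5489, 0.0072, 0.0795]
wrist_force: [0.9, 0.7, 0.1]
d [ 0.3 -1.5] dz -49.5 dyaw 0.2 jig now [ 4.9 25.5] z 79.5 J [ 18. -99.] F [1.  0.6] 0.1 Mz -0.01 w 0.03 t 7.1
```

```bash
python3 -m jog '0 0 -1 -30 0;0 0 0 -19 0;0 0 0 0 0' | grep -E 'pos|wrist_f'; python3 -m jog '0 1.2 -7.5 0 0;0 1.2 -7.5 0 0;0 1.2 -7.5 0 0;0 1.2 -7.5 0 0;0 0.8 -5 0 0' | grep -E 'pos|wrist_f'; python3 -m jog '0 0.8 -5 0 0;0 0.8 -5 0 0;0 0.8 -5 0 0;0 0.4 -2.5 0 0;0 0 0 0 0' | grep -E 'pos|wrist_f'; python3 -c "
from h import *
go(5,-35,30,9.1)"
```

```text
tcp_pos: [0.5466, 0.0052, 0.0288]
wrist_force: [-0.6, -0.4, 0.5]
tcp_pos: [0.5535, -0.0304, 0.0308]
wrist_force: [0.0, 0.9, 0.6]
tcp_pos: [0.5561, -0.0475, 0.0305]
wrist_force: [0.2, 0.2, -1.3]
d [ 2.5 -5.1] dz -0.5 dyaw 0.1 jig now [  3.3 -29.6] z 30.5 J [ 12. -93.] F [0.2 0.2] -1.3 Mz -0.02 w 0.01 t 8.725
```

```bash
python3 -m jog '0 0.5 -2 0 0;0 0.3 -1.5 0 0;0 0 0 0 0' | grep -E 'pos|wrist_f'; python3 -m jog '0 0.2 -1 0 0;0 0 0 0 0' | grep -E 'pos|wrist_f'; python3 -m jog '0 0.2 -1 0 0;0 0 0 0 0' | grep -E 'pos|wrist_f'; python3 -m jog '0 0.2 -1 0 0;0 0 0 0 0' | grep -E 'pos|wrist_f'; python3 -c "
from h import *
go(5,-35,30,9.1)"
```

```text
tcp_pos: [0.557, -0.0508, 0.0306]
wrist_force: [-0.1, -0.6, -0.1]
tcp_pos: [0.5572, -0.0518, 0.0306]
wrist_force: [0.4, -0.2, -0.7]
tcp_pos: [0.5574, -0.0528, 0.0306]
wrist_force: [-0.6, 0.3, 0.3]
tcp_pos: [0.5576, -0.0538, 0.0306]
wrist_force: [-0.4, 0.0, -0.4]
d [1.  1.2] dz -0.6 dyaw 0.1 jig now [  3.8 -36.1] z 30.6 J [ 11. -92.] F [-0.4  0.1] -0.4 Mz -0.04 w 0.0 t 9.85
```

```bash
python3 -m jog '0 0.2 -1 0 0;0 0 0 0 0' | grep -E 'pos|wrist_f'; python3 -m jog '0 0.2 -1 0 0;0 0 0 0 0' | grep -E 'pos|wrist_f'; python3 -m jog '0 0.2 -1 0 0;0 0 0 0 0' | grep -E 'pos|wrist_f'; python3 -c "
from h import *
go(5,-35,30,9.1)
cv2.imwrite('pics/t3.png',cv2.resize(cam('top')['pixels'][115:215,270:420,::-1],None,fx=5,fy=5,interpolation=cv2.INTER_CUBIC))"
```

```text
tcp_pos: [0.5578, -0.0548, 0.0306]
wrist_force: [-0.3, 0.1, -0.3]
tcp_pos: [0.558, -0.0558, 0.0306]
wrist_force: [-0.5, -0.9, 0.3]
tcp_pos: [0.5582, -0.0568, 0.0306]
wrist_force: [-0.7, -0.3, -0.6]
d [0.4 4.3] dz -0.6 dyaw 0.1 jig now [  3.9 -39.1] z 30.6 J [ 11. -92.] F [-0.7 -0.2] -0.6 Mz -0.03 w 0.01 t 10.6
```

```bash
for k in a; do python3 -m jog '0 0.2 -1 0 0;0 0.2 -1 0 0;0 0 0 0 0' | grep -E 'pos|wrist_f'; python3 -m jog '0 0.2 -1 0 0;0 0.2 -1 0 0;0 0 0 0 0' | grep -E 'pos|wrist_f'; done
```

```text
tcp_pos: [0.5582, -0.0572, 0.0306]
wrist_force: [-2.0, 7.9, 2.3]
tcp_pos: [0.5582, -0.0573, 0.0306]
wrist_force: [-5.0, 15.6, 3.4]
```

View pics/t3.png

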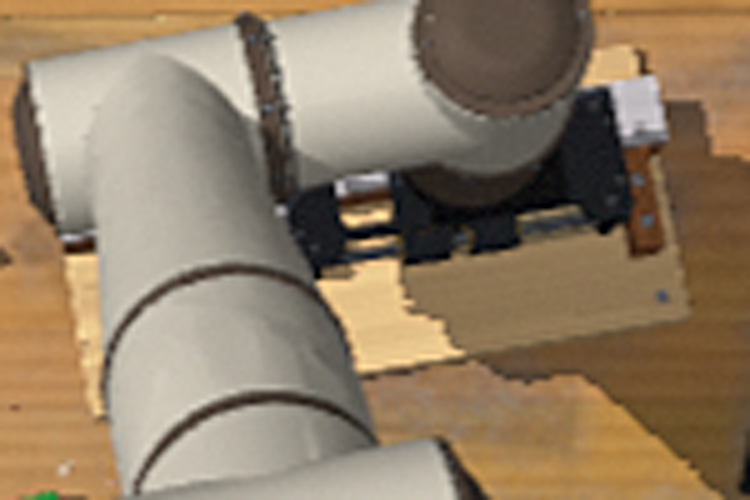

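The crop shows the arm covering the piece. The force says the piece is home: 15 N against the end block. I'll press it sideways against the fence once more.

```bash
python3 -m jog '0 -0.8 5 0 0;0 0 0 50 0;0.35 -24 -30 0 0;0.35 -20 -30 0 0;0.35 0 0 0 0' | grep -E 'pos|wrist_f'; python3 -c "
from h import *
go(-42,-100,30,9.1)"
```

```text
tcp_pos: [0.5125, -0.1175, 0.0807]
wrist_force: [0.2, -0.1, 0.5]
d [10.  -6.7] dz -50.7 dyaw 0.3 jig now [-50.8 -91.8] z 80.7 J [  5. -86.] F [ 0.2 -0.1] 0.5 Mz 0.01 w 0.26 t 12.025
```

```bash
python3 -m jog '0.35 5 -7 -20 0;0.35 0 0 -25 0;0.35 0 0 -5 0;0.35 5 0.8 0 0;0.35 5 0.8 0 0' | grep -E 'pos|wrist_f'; python3 -m jog '0.35 5 0.8 0 0;0.35 3 0.5 0 0;0.35 0 0 0 0' | grep -E 'pos|wrist_f'; python3 -c "
from h import *
go(-25,-98,30,9.1)"
```

```text
tcp_pos: [0.5306, -0.1209, 0.0316]
wrist_force: [0.9, 0.5, -0.4]
tcp_pos: [0.5375, -0.1198, 0.0308]
wrist_force: [-0.1, -0.4, 0.0]
d [1.5 0.2] dz -0.8 dyaw 0.1 jig now [-26.5 -98. ] z 30.8 J [  4. -85.] F [-0.1 -0.4] 0.0 Mz -0.04 w 0.35 t 13.025
```

```bash
python3 -m jog '0.35 1 0.2 0 0;0.35 1 0.2 0 0;0.35 0 0 0 0' | grep -E 'pos|wrist_f'; python3 -m jog '0.35 1 0.2 0 0;0.35 0 0 0 0' | grep -E 'pos|wrist_f'; python3 -m jog '0.35 1 0.2 0 0;0.35 0 0 0 0' | grep -E 'pos|wrist_f';python3 -c "
from h import *
go(-25,-98,30,9.1)"
```

```text
tcp_pos: [0.5389, -0.1195, 0.0306]
wrist_force: [0.0, 0.1, 0.5]
tcp_pos: [0.539, -0.1195, 0.0305]
wrist_force: [-3.4, 0.1, 2.7]
tcp_pos: [0.5391, -0.1194, 0.0305]
wrist_force: [-5.4, -0.8, 4.6]
d [-0.1 -0.1] dz -0.5 dyaw 0.1 jig now [-24.9 -97.9] z 30.5 J [  4. -85.] F [-5.5  0. ] 4.6 Mz 0.07 w 0.35 t 13.9
```

```bash
python3 -m jog '0.35 -10 -1.6 0 0;0.35 0 0 50 0;0.35 0 0 50 10;0.35 0 50 40 10;0.35 0 50 0 10' >/dev/null;  python3 -m jog '0.35 0 50 0 10;0.35 0 50 0 10;0.35 10 45 0 10;0.35 10 0 0 10;0.35 10 0 0 10' | grep -E 'pos|wrist_f'; python3 -m jog '0.35 0 0 0 10;0.35 0 0 0 0'|grep -E 'pos|wrist_f';  python3 -c "
from h import *
go(45,160,62,99.1)"
```

```text
tcp_pos: [0.5618, 0.1246, 0.1696]
wrist_force: [-0.2, -0.5, 0.6]
tcp_pos: [0.5615, 0.1236, 0.1696]
wrist_force: [-0.9, -0.0, -0.3]
d [ 5.6 22.7] dz -107.6 dyaw 0.2 jig now [ 35.8 138.4] z 169.6 J [ 29. -20.] F [-0.9  0.1] -0.3 Mz -0.05 w 0.35 t 15.4
```

```bash
python3 -m jog '0.35 5 25 -30 0;0.35 0 0 -40 0;0.35 0 0 -30 0;0.35 0 0 -6 0;0.35 0 0 0 0' | grep -E 'pos|wrist_f';  python3 -c "
from h import *
go(45,160,62,99.1)"
```

```text
tcp_pos: [0.5667, 0.1484, 0.0642]
wrist_force: [0.4, -0.1, 0.4]
d [ 0.4 -2.1] dz -2.2 dyaw 0.1 jig now [ 44.9 162.1] z 64.2 J [ 31. -22.] F [ 0.4 -0.1] 0.4 Mz 0.0 w 0.35 t 16.025
```

```bash
python3 -m jog '0.35 0 0 -3 0;0.35 1.3 -7.9 0 0;0.35 1.3 -7.9 0 0;0.35 1 -5 0 0;0.35 0.6 -4 0 0' | grep -E 'pos|wrist_f'; python3 -m jog '0.35 0.8 -5 0 0;0.35 0.8 -5 0 0;0.35 0.8 -5 0 0;0.35 0.8 -5 0 0;0.35 0.8 -5 0 0' | grep -E 'pos|wrist_f'; python3 -c "
from h import *
go(45,43,62,99.1)"
```

```text
tcp_pos: [0.5707, 0.1245, 0.0613]
wrist_force: [-3.2, 7.3, 1.8]
tcp_pos: [0.5747, 0.0997, 0.0613]
wrist_force: [-2.4, 6.8, 1.8]
d [ 11.  -68.9] dz 0.7 dyaw 0.1 jig now [ 45.1 112.8] z 61.3 J [ 26. -17.] F [-1.3  7.1] 1.8 Mz 0.02 w 0.36 t 17.275
```

Sliding at about 7 N. Continuing.

```bash
python3 -m jog '0.35 0.8 -5 0 0;0.35 0.8 -5 0 0;0.35 0.8 -5 0 0;0.35 0.8 -5 0 0;0.35 0.8 -5 0 0' | grep -E 'wrist_f';python3 -m jog '0.35 0.8 -5 0 0;0.35 0.8 -5 0 0;0.35 0.8 -5 0 0;0.35 0.8 -5 0 0;0.35 0.8 -5 0 0' | grep -E 'wrist_f'; python3 -m jog '0.35 0.6 -4 0 0;0.35 0.5 -3 0 0;0.35 0.3 -2 0 0;0.35 0.2 -1 0 0;0.35 0 0 0 0' | grep -E 'pos|wrist_f'; python3 -c "
from h import *
go(45,43,62,99.1)"
```

```text
wrist_force: [-2.3, 7.0, 3.0]
wrist_force: [-2.3, 6.5, 2.3]
tcp_pos: [0.5845, 0.0394, 0.0613]
wrist_force: [-0.5, 5.3, 1.2]
d [ 1.2 -8.7] dz 0.7 dyaw 0.1 jig now [45.2 51.7] z 61.3 J [ 20. -11.] F [0.3 5.3] 1.2 Mz -0.04 w 0.35 t 19.15
```

```bash
for k in a; do python3 -m jog '0.35 0.3 -2 0 0;0.35 0.3 -2 0 0;0.35 0 0 0 0' | grep -E 'pos|wrist_f'; python3 -m jog '0.35 0.2 -1 0 0;0.35 0.2 -1 0 0;0.35 0 0 0 0' | grep -E 'pos|wrist_f'; python3 -m jog '0.35 0.2 -1 0 0;0.35 0 0 0 0' | grep -E 'pos|wrist_f'; python3 -m jog '0.35 0.2 -1 0 0;0.35 0 0 0 0' | grep -E 'pos|wrist_f'; done
```

```text
tcp_pos: [0.5851, 0.0354, 0.0612]
wrist_force: [-1.0, 6.0, 2.7]
tcp_pos: [0.5854, 0.0341, 0.0612]
wrist_force: [-2.3, 7.7, 2.4]
tcp_pos: [0.5854, 0.0339, 0.0613]
wrist_force: [-2.5, 11.2, 3.3]
tcp_pos: [0.5854, 0.0338, 0.0612]
wrist_force: [-4.8, 14.8, 3.3]
```

The stop is snug: 15 N and not moving. I'll retreat and look.

```bash
python3 -m jog '0.35 -1 5 0 0;0.6 -1 10 40 0;0.6 0 20 50 0;0.6 -10 60 30 0;0.6 -20 60 0 0' >/dev/null;  python3 -m jog '0.6 -20 60 0 0;0.6 -30 60 0 0;0.6 -30 60 0 0;0.6 0 0 0 0' | grep -E 'pos|wrist_f'; python3 - <<'E'
from h import *
t=cam("top");s=cam("side")
a=cv2.resize(t["pixels"][115:215,290:420,::-1],None,fx=6,fy=6,interpolation=cv2.INTER_CUBIC)
cv2.imwrite("pics/t4.png",a)
cv2.imwrite("pics/s4raw.png",s["pixels"][:,:,::-1])
E
```

```text
tcp_pos: [0.4772, 0.354, 0.1782]
wrist_force: [-0.4, -0.1, -0.1]
```

View pics/t4.png

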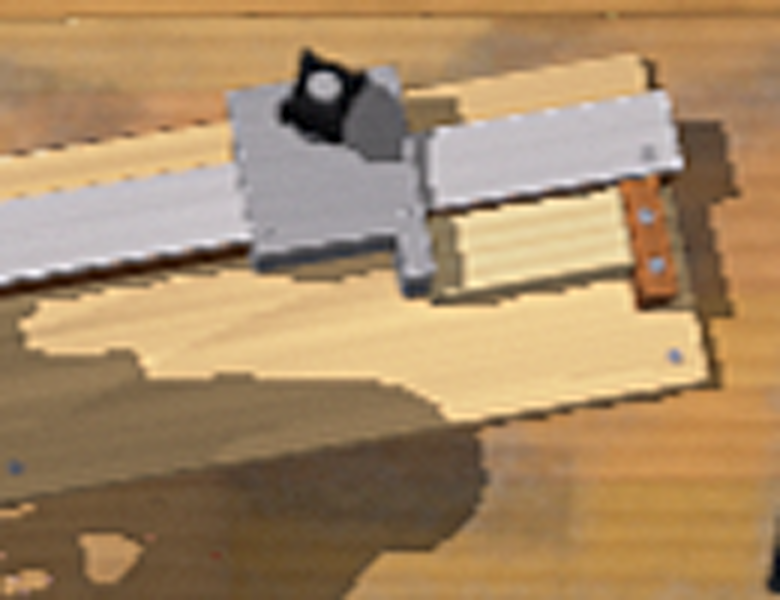

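The piece sits along the fence and against the end block, and the stop against its other end. The knob's top disc is at crop (323,87), with corners about (308,52), (365,72), (340,140) and (283,108).

```bash
python3 - <<'E'
from h import *
t=cam("top");s=cam("side")
a=t["pixels"];m=((a.max(2)<60)*255).astype(np.uint8);m[:120]=0;m[145:]=0;m[:,:330]=0;m[:,360:]=0
print("\n".join("".join("#" if v else "." for v in row) for row in m[120:142,332:358]))
f=lambda u,v,z:(onz(t,290+(u-2.5)/6,115+(v-2.5)/6,z)*1000).round(1)
P=[f(u,v,.108) for u,v in[(308,52),(365,72),(340,140),(283,108)]];print(P)
c=f(323,87,.108);print("disc",c,"jig",RJ.T@(c[:2]-OJ),"pred side",proj(s,c/1000))
d=a.max(2)[120:142,332:358];g=s["pixels"].max(2)
x,y=proj(s,c/1000).astype(int);print((g[y-6:y+14,x-8:x+9]<60).astype(int))
e=P[1]-P[0];print(np.degrees(np.arctan2(e[1],e[0])));e=P[3]-P[0];print(np.degrees(np.arctan2(e[1],e[0])))
# face gap: stop face/piece end & end block edges in jig
E
```

```text
..........................
..........................
..........................
..........................
.........#................
........####..............
........#######...........
........#.....###.#.......
........#......####.......
.......##......####.......
.......##......###........
......####....###.........
.....############.........
.....###########..........
.....###########..........
.....#.########...........
........#######...........
..........#####...........
............###...........
..........................
..........................
..........................
[array([643.5,  -7.1, 108. ]), array([633.4, -33.7, 108. ]), array([600.3, -21.2, 108. ]), array([616.1,   5.2, 108. ])]
disc [626.2 -13.8 108. ] jig [77.90391544 -7.45586743] pred side [382.14921914 200.69986625]
[[0 0 0 0 0 0 0 0 0 0 0 0 0 0 0 0 0]
 [0 0 0 0 0 0 0 0 0 0 0 0 0 0 0 0 0]
 [0 0 0 0 0 0 0 0 0 0 0 0 0 0 0 0 0]
 [0 0 0 0 0 0 0 0 0 0 0 0 0 0 0 0 0]
 [0 0 0 0 0 0 0 0 0 0 0 0 0 0 0 0 0]
 [0 0 0 0 0 0 0 0 0 0 0 0 0 0 0 0 0]
 [0 0 0 0 0 0 0 0 0 0 0 0 0 0 0 0 0]
 [0 0 0 0 1 1 1 0 0 0 0 1 0 0 0 0 0]
 [0 0 0 1 1 1 1 1 0 0 1 1 1 0 0 0 0]
 [0 0 0 1 1 1 1 1 1 1 1 1 1 0 0 0 0]
 [0 0 0 1 1 1 1 1 1 1 1 1 1 0 0 0 0]
 [0 0 0 1 1 1 1 1 1 1 1 1 1 0 0 0 0]
 [0 0 0 1 1 1 1 1 1 1 1 1 1 0 0 0 0]
 [0 0 0 0 1 1 1 1 1 1 1 1 1 0 0 0 0]
 [0 0 0 0 1 1 1 1 1 1 1 1 1 0 0 0 0]
 [0 0 0 0 1 1 1 1 1 1 1 1 1 0 0 0 0]
 [0 0 0 0 1 1 1 1 1 1 1 1 0 0 0 0 0]
 [0 0 0 0 1 1 1 1 1 1 1 0 0 0 0 0 0]
 [0 0 0 0 0 1 1 1 1 1 1 0 0 0 0 0 0]
 [0 0 0 0 0 1 1 1 1 1 1 0 0 0 0 0 0]]
-110.79173200011024
155.82444453812607
```

```bash
python3 -m jog '0.6 30 -60 0 10;0.6 30 -60 0 10;0.6 30 -60 0 10;0.6 20 -60 0 10;0.6 20 -60 0 10' >/dev/null;  python3 -m jog '0.6 10 -50 0 8.4;0.6 0 0 0 0;0.6 0 0 0 0' | grep -E 'pos|wrist_f'; python3 -c "
from h import *
go(77,-8,86,157.5)"
```

```text
tcp_pos: [0.6097, 0.0195, 0.1783]
wrist_force: [0.2, 0.8, 0.4]
d [ 15.7 -34. ] dz -92.3 dyaw 1.3 jig now [66.9 28.1] z 178.3 J [17. 49.] F [0.3 0.7] 0.4 Mz 0.01 w 0.6 t 22.725
```

```bash
python3 -m jog '0.6 15.7 -34 0 1.3;0.6 0 0 0 0;0.6 0 0 -30 0' | grep -E 'pos|wrist_f'; python3 - <<'E'
from h import *
go(77,-8,86,157.5)
t=cam("top");s=cam("side")
cv2.imwrite("pics/s5.png",cv2.resize(s["pixels"][150:260,330:440,::-1],None,fx=5,fy=5,interpolation=cv2.INTER_CUBIC))
E
```

```text
tcp_pos: [0.6273, -0.012, 0.1506]
wrist_force: [0.6, -0.0, -0.1]
d [-1.9 -2.5] dz -64.6 dyaw -0.2 jig now [79.3 -5.9] z 150.6 J [14. 54.] F [ 0.6 -0.1] -0.1 Mz 0.01 w 0.6 t 23.1
```

View pics/s5.png

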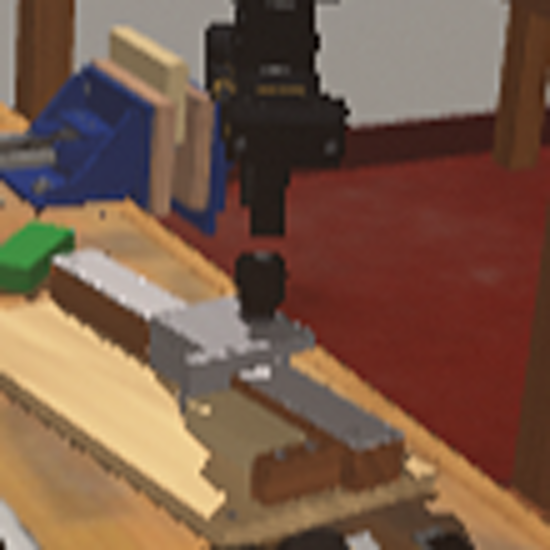

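The picture shows the fingers (266,215) straight above the knob (262,270). I'll descend, close and check.

```bash
python3 -m jog '0.6 -1.5 -2.1 -20 0;0.6 0 0 -30 0;0.6 0 0 -14 0;0.6 0 0 0 0;0.6 0 0 0 0' | grep -E 'pos|wrist_f'; python3 -c "
from h import *
go(77,-8,86,157.5)"
```

```text
tcp_pos: [0.6251, -0.0149, 0.0857]
wrist_force: [-0.2, -0.7, 0.2]
d [0.3 0.4] dz 0.3 dyaw -0.2 jig now [76.6 -8.3] z 85.7 J [13. 54.] F [-0.3 -0.7] 0.2 Mz 0.01 w 0.61 t 23.825
```

```bash
python3 -m jog '0.2 0 0 0 0;0.2 0 0 0 0;0.2 0 0 0 0;0.2 0 0 0 0' | grep -E 'pos|wrist_f|grip'; python3 -c "
from h import *
go(77,-8,86,157.5)"
```

```text
tcp_pos: [0.6253, -0.0131, 0.0849]
wrist_force: [0.1, 7.1, 1.0]
gripper_width: 0.323
gripper_force: 30.0
d [ 0.1 -1.4] dz 1.1 dyaw -0.2 jig now [77.1 -6.6] z 84.9 J [14. 54.] F [1.2 7. ] 1.0 Mz -0.0 w 0.32 t 24.325
```

```bash
python3 -m jog '0.2 0.3 -2 0 0;0.2 0 0 0 0' | grep -E 'pos|wrist_f'; python3 -c "
from h import *
go(77,-8,86,157.5)"; python3 -m jog '0.2 0 0 0 -5;0.2 0 0 0 -5;0.2 0 0 0 0' | grep -E 'wrist_f'; python3 -c "
from h import *
go(77,-8,86,157.5)"
```

```text
tcp_pos: [0.6253, -0.0133, 0.0849]
wrist_force: [-2.7, 12.7, 2.6]
d [ 0.1 -1.2] dz 1.1 dyaw -0.2 jig now [77.1 -6.8] z 84.9 J [13. 54.] F [-0.6 12.9] 2.6 Mz -0.04 w 0.32 t 24.575
wrist_force: [-1.3, 13.9, 2.1]
d [-0.  -1.3] dz 1.1 dyaw 9.8 jig now [77.2 -6.7] z 84.9 J [13. 44.] F [ 0.9 13.9] 2.1 Mz 0.03 w 0.32 t 24.95
```

```bash
python3 -m jog '0.2 0 0 0 -5;0.2 0 0 0 -5;0.2 0 0 0 0' >/dev/null; python3 -c "
from h import *
go(77,-8,86,157.5)"; python3 -m jog '0.2 0 0 0 -5;0.2 0 0 0 -5;0.2 0 0 0 0' >/dev/null; python3 -c "
from h import *
go(77,-8,86,157.5)"; python3 -m jog '0.2 0 0 0 -5;0.2 0 0 0 -5;0.2 0 0 0 0' >/dev/null; python3 -c "
from h import *
go(77,-8,86,157.5)"
```

```text
d [-0.1 -1.4] dz 1.0 dyaw 19.8 jig now [77.3 -6.6] z 85.0 J [13. 34.] F [ 1.1 13.2] 2.1 Mz 0.01 w 0.32 t 25.325
d [-0.3 -1.5] dz 1.0 dyaw 29.8 jig now [77.5 -6.5] z 85.0 J [13. 24.] F [ 1.2 14.1] 2.2 Mz 0.03 w 0.32 t 25.7
d [-0.4 -1.6] dz 1.0 dyaw 39.8 jig now [77.6 -6.5] z 85.0 J [13. 14.] F [ 2.  13.7] 2.2 Mz 0.01 w 0.32 t 26.075
```

```bash
python3 -m jog '0.2 0 0 0 -5;0.2 0 0 0 -5;0.2 0 0 0 0' >/dev/null; python3 -c "
from h import *
go(77,-8,86,157.5)"; python3 -m jog '0.2 0 0 0 -5;0.2 0 0 0 -5;0.2 0 0 0 0' >/dev/null; python3 -c "
from h import *
go(77,-8,86,157.5)"; python3 -m jog '0.2 0 0 0 -5;0.2 0 0 0 -5;0.2 0 0 0 0' >/dev/null; python3 -c "
from h import *
go(77,-8,86,157.5)"
```

```text
d [-0.7 -1.6] dz 0.9 dyaw 49.8 jig now [78.  -6.6] z 85.1 J [13.  4.] F [ 2.9 13.9] 1.7 Mz 0.15 w 0.32 t 26.45
d [-1.2 -1.4] dz 0.8 dyaw 59.7 jig now [78.4 -6.9] z 85.2 J [13. -6.] F [ 3.8 12.2] 1.5 Mz 0.53 w 0.32 t 26.825
d [-1.7 -1.2] dz 0.7 dyaw 69.6 jig now [78.8 -7.1] z 85.3 J [ 13. -15.] F [ 3.3 11.7] 0.7 Mz 0.43 w 0.33 t 27.2
```

```bash
python3 -m jog '0.2 0 0 0 -3;0.2 0 0 0 0' >/dev/null; python3 -c "
from h import *
go(77,-8,86,157.5);print(r.sense()['gripper_width'])"; python3 -m jog '0.2 0 0 0 -3;0.2 0 0 0 0' >/dev/null; python3 -c "
from h import *
go(77,-8,86,157.5);print(r.sense()['gripper_width'])"
```

```text
d [-1.8 -1. ] dz 0.7 dyaw 72.6 jig now [78.9 -7.3] z 85.3 J [ 13. -18.] F [ 4.  10.3] 0.3 Mz 0.73 w 0.32 t 27.45
0.3239575808773003
d [-1.9 -0.5] dz 0.7 dyaw 75.5 jig now [79.  -7.8] z 85.3 J [ 13. -21.] F [4.8 8.8] -0.7 Mz 0.95 w 0.32 t 27.7
0.3226849503770836
```

```bash
python3 -m jog '0.2 0 0 0 -3;0.2 0 0 0 0' >/dev/null; python3 -c "
from h import *
go(77,-8,86,157.5);print(r.sense()['gripper_width'])"; python3 -m jog '0.2 0 0 0 -2;0.2 0 0 0 0' >/dev/null; python3 -c "
from h import *
go(77,-8,86,157.5);print(r.sense()['gripper_width'])"
```

```text
d [-1.9 -0.1] dz 0.7 dyaw 78.5 jig now [78.9 -8.2] z 85.3 J [ 13. -24.] F [4.5 7.1] -0.5 Mz 1.07 w 0.33 t 27.95
0.3325670828866754
d [-1.9  0.1] dz 0.7 dyaw 80.4 jig now [78.9 -8.4] z 85.3 J [ 13. -26.] F [4.1 6.4] -0.7 Mz 1.34 w 0.33 t 28.2
0.3328856137189654
```

Firm at 1.3 N m. I'll release, rise, and check.

```bash
python3 -m jog '0.6 0 0 0 0;0.6 0 0 0 0;0.6 0 0 0 0;0.6 0 0 30 0;0.6 0 0 50 0' >/dev/null; python3 -m jog '0.6 -10 60 20 0;0.6 -20 60 0 0;0.6 -20 60 0 0;0.6 -20 60 0 0;0.6 -30 60 0 0'>/dev/null;python3 -m jog '0.6 -30 60 0 0;0.6 0 0 0 0'|grep -E 'time|pos'; python3 - <<'E'
from h import *
t=cam("top")
a=cv2.resize(t["pixels"][115:215,290:420,::-1],None,fx=6,fy=6,interpolation=cv2.INTER_CUBIC)
cv2.imwrite("pics/t6.png",a)
s=cam("side");b=cv2.resize(s["pixels"][190:270,340:420,::-1],None,fx=7,fy=7,interpolation=cv2.INTER_CUBIC);cv2.imwrite("pics/s6.png",b)
E
```

```text
time_s: 29.7
tcp_pos: [0.4975, 0.3341, 0.1836]
```

View pics/t6.png

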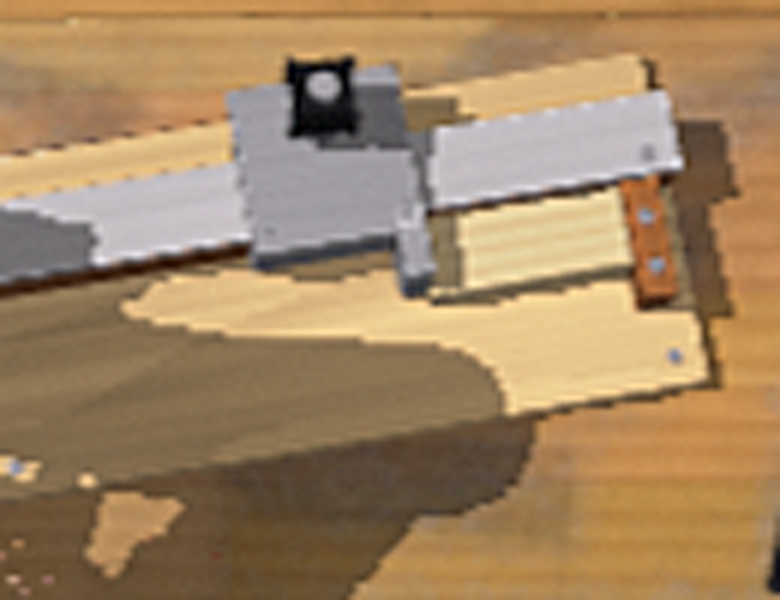

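View pics/s6.png

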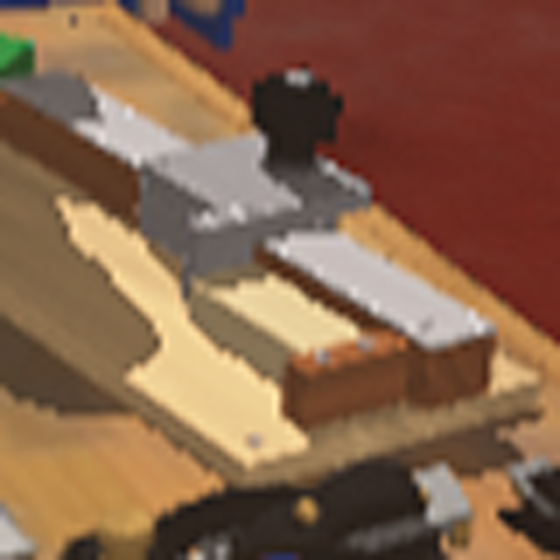

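The top view shows piece, stop and end block tight together and square. The knob's flats now read about 0° (corner (288,60)), so it turned about 68° against the tool's 77°, meaning some slip in the grip. I'll regrasp along the flats and tighten a little more.

```bash
python3 -m jog '0.6 30 -60 0 5;0.6 30 -60 0 5;0.6 20 -60 0 2;0.6 20 -60 0 0;0.6 20 -60 0 0' >/dev/null;  python3 -m jog '0.6 10 -40 0 0;0.6 0 0 0 0;0.6 0 0 0 0' | grep -E 'pos|wrist_f'; python3 -c "
from h import *
go(78,-7,86,90)"
```

```text
tcp_pos: [0.6243, 0.0001, 0.1837]
wrist_force: [0.9, -0.2, -0.4]
d [  2.  -13.4] dz -97.7 dyaw 1.5 jig now [78.2  6.6] z 183.7 J [ 15. -16.] F [ 0.9 -0.4] -0.4 Mz 0.01 w 0.6 t 30.8
```

```bash
python3 -m jog '0.6 2 -13.4 -20 1.5;0.6 0 0 -30 0;0.6 0 0 -30 0;0.6 0 0 -17 0;0.6 0 0 0 0' | grep -E 'pos|wrist_f'; python3 -c "
from h import *
go(78,-7,86,90)"; python3 -m jog '0.2 0 0 0 0;0.2 0 0 0 0;0.2 0 0 0 0;0.2 0 0 0 0' | grep -E 'pos|wrist_f|grip'; python3 -c "
from h import *
go(78,-7,86,90)"
```

```text
tcp_pos: [0.6259, -0.0116, 0.0858]
wrist_force: [-0.4, -0.1, 0.4]
d [ 0.3 -1.7] dz 0.2 dyaw -0.2 jig now [77.9 -5.2] z 85.8 J [ 14. -14.] F [-0.4 -0. ] 0.4 Mz 0.03 w 0.6 t 31.425
tcp_pos: [0.6271, -0.012, 0.0877]
wrist_force: [-0.6, -1.0, 3.4]
gripper_width: 0.327
gripper_force: 29.4
d [-0.8 -1.3] dz -1.7 dyaw -0.2 jig now [79.  -5.9] z 87.7 J [ 14. -13.] F [-0.7 -0.9] 3.4 Mz 0.16 w 0.33 t 31.925
```

```bash
for k in a; do python3 -m jog '0.2 0 0 0 -3;0.2 0 0 0 0' >/dev/null; python3 -c "
from h import *
go(78,-7,86,90)"; python3 -m jog '0.2 0 0 0 -3;0.2 0 0 0 0' >/dev/null; python3 -c "
from h import *
go(78,-7,86,90)"; python3 -m jog '0.2 0 0 0 -3;0.2 0 0 0 0' >/dev/null; python3 -c "
from h import *
go(78,-7,86,90)"; done
```

```text
d [-1.  -1.1] dz -1.7 dyaw 2.7 jig now [79.1 -6.1] z 87.7 J [ 14. -16.] F [ 1.  -1.5] 3.6 Mz 0.39 w 0.32 t 32.175
d [-1.1 -0.8] dz -1.7 dyaw 5.6 jig now [79.2 -6.4] z 87.7 J [ 14. -19.] F [-0.1 -3.2] 4.0 Mz 0.75 w 0.33 t 32.425
d [-1.3 -1.1] dz -1.6 dyaw 8.7 jig now [79.4 -6.1] z 87.6 J [ 14. -22.] F [ 0.6 -2.2] 4.6 Mz 0.59 w 0.33 t 32.675
```

```bash
for k in a; do python3 -m jog '0.2 0 0 0 -3;0.2 0 0 0 0' >/dev/null; python3 -c "
from h import *
go(78,-7,86,90)"; python3 -m jog '0.2 0 0 0 -3;0.2 0 0 0 0' >/dev/null; python3 -c "
from h import *
go(78,-7,86,90)"; python3 -m jog '0.2 0 0 0 -3;0.2 0 0 0 0' >/dev/null; python3 -c "
from h import *
go(78,-7,86,90)"; done
```

```text
d [-1.4 -0.9] dz -1.6 dyaw 11.7 jig now [79.5 -6.3] z 87.6 J [ 14. -25.] F [ 2.  -5.3] 4.0 Mz 0.86 w 0.33 t 32.925
d [-1.5 -0.7] dz -1.6 dyaw 14.6 jig now [79.6 -6.5] z 87.6 J [ 14. -28.] F [ 2.3 -5.9] 4.8 Mz 1.12 w 0.33 t 33.175
d [-1.7 -1. ] dz -1.5 dyaw 17.6 jig now [79.8 -6.3] z 87.5 J [ 14. -31.] F [ 2.4 -3.9] 3.8 Mz 1.17 w 0.33 t 33.425
```

```bash
python3 -m jog '0.6 0 0 0 0;0.6 0 0 0 0;0.6 0 0 0 0;0.6 0 0 30 0;0.6 0 0 50 0' >/dev/null; python3 -m jog '0.6 -10 60 20 0;0.6 -20 60 0 0;0.6 -20 60 0 0;0.6 -20 60 0 0;0.6 -30 60 0 0'>/dev/null;python3 -m jog '0.6 -30 60 0 0;0.6 0 0 0 0'|grep -E 'time|pos'; python3 - <<'E'
from h import *
t=cam("top")
a=cv2.resize(t["pixels"][115:215,290:420,::-1],None,fx=6,fy=6,interpolation=cv2.INTER_CUBIC)
cv2.imwrite("pics/t7.png",a)
b=cv2.imread("pics/t6.png");m=lambda i,x0,x1,y0,y1:cv2.cvtColor(i[y0:y1,x0:x1],cv2.COLOR_BGR2GRAY).astype(np.float32)
for n,w in dict(stopface=(390,470,150,300),block=(610,690,170,310),piece=(440,640,190,300)).items():
    print(n,cv2.phaseCorrelate(m(b,*w),m(a,*w)))
E
```

```text
time_s: 34.92
tcp_pos: [0.4991, 0.3395, 0.1854]
stopface ((-0.019973090917964953, 0.012000705606141082), 0.9624385894139608)
block ((0.04224676504610869, 0.011706845871657379), 0.9895503179894554)
piece ((0.004961925611610241, -0.03423492298873754), 0.9592159843444824)
```

View pics/t7.png

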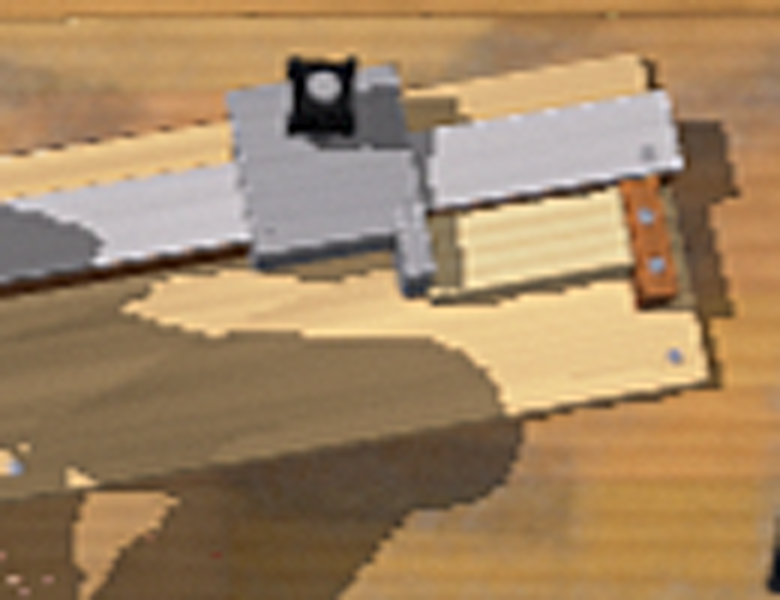

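The knob stayed where it was under about 1.2 N m, so the clamp is really firm. The stop, piece and block haven't shifted. Handing in.

```bash
python3 -c "
from station import r
print(r.finish_job())"
```

```text
the job is handed in; nothing more can be done
None
```

The job is handed in at about 35 s of the 67 s allowed: the pine piece is against the fence and end block, the stop is snug on its other end and locked at about 1.2 N m, and the arm never went near the tape, pliers or plane.

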